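# Slide the bar-offcut crate home on the welding bench

### The job

Put the tall plywood crate of steel bar offcuts back in its place at the back of the bench: slide it across until it stands squarely with its far side flat against the upright steel fence and one flank close up against the drawer cabinet. It is heavy and tips easily, so push it only low down near its base and let it slide, easing it gently against the fence and the cabinet; do not tip, grip or lift it, and do not move the other things on the bench.

Things in the scene. Friction and masses are not known exactly. Their poses are not given: they have to be found in the camera images.
- crate: the loose upright crate. Base: wooden battens 130 mm (its x) by 156 mm (its y), 40 mm high, its widest part. Plywood sides above (100 x 126 mm) rise to 200 mm. 1.7 to 2.7 kg; sliding takes 8 to 18 N. Pushed below about 80 mm it slides, pushed high it tips. Origin at the centre of its underside, z up; at yaw 0 a 156 mm face looks at the robot. Starts turned by up to 0.3 rad from the fence
- crate_top: the upper part of the same crate, rigid with it: everything more than 95 mm above the bench (upper side boards, and steel bars and tubes that stand up to about 285 mm). Same origin and axes as the crate. Not to be pushed
- fence: steel angle bolted along the back of the bench, 800 mm long, its upright leg 50 mm high and 6 mm thick. Origin at the middle of its length, at bench level, on the face that looks at the robot; its y runs along it and its x points away from the robot, square to that face. Fixed
- cabinet: grey steel small-parts cabinet with eight little drawers, fixed, its back against the fence: 170 mm deep (x), 200 mm wide (y), 240 mm high, axes parallel to the fence's. It stands near either the left or the right end of the fence; the crate belongs against the side that faces the middle of the fence. Origin at the centre of its underside
- vice: low machine vice bolted to the bench near the other end of the fence, 150 mm (x, plus 23 mm of screw towards the robot) x 100 mm (y), 55 mm high. Origin at the centre of its underside. Fixed
- oil_bottle: squeeze bottle of cutting oil, upright, 62 mm across, 172 mm high; origin at the centre of its underside. To be left alone
- hammer: hammer lying flat; origin under its middle. To be left alone
- tub: white plastic tub, open, upright, 110 mm across the rim, 125 mm high; origin at the centre of its underside. To be left alone
- discs: stack of cutting discs lying flat, 115 mm across, 18 mm high; origin at the centre of its underside. To be left alone
- g_clamp: G-clamp lying flat, about 120 x 190 mm, 18 mm high; origin at its middle, on the bench. To be left alone
- wrench: spanner lying flat; origin under its middle. To be left alone
- tube_hoop: hoop bent from 16 mm steel tube lying flat, 172 mm across; origin at its centre, on the bench. To be left alone
- tin: tin standing on top of the drawer cabinet, 64 mm across, 80 mm high; origin at the centre of its underside. To be left alone

How it is judged:
By the outcome, as a careful person would: the job done as asked, in the order asked, and still so for the second after the job is handed in, with the robot touching nothing.
It also fails if it takes over 72 s, if anything falls off the work surface, if the arm or the gripper's body presses on something with over 40 N, if the wrist force passes 120 N, or if a joint passes its speed limit or range.

### The arm

A 7-joint arm with a two-finger parallel gripper is mounted at the origin on the work surface. World frame = base frame: x ahead of the robot, y to its left, z up, the work surface at z = 0. Lengths are in m, angles in rad, forces in N, time in s.
With the tool pointing down it reaches from about 0.35 to 0.9 m from the base axis. Payload 8.1 kg.
Tool frame: the origin (TCP) lies on the centre line of the jaws, within the pads' length; the fingertips stand 22 mm ahead of it and the grasp point (between the pads) lies 3 mm ahead of it; z points along the fingers, y is the line along which they close (so a half turn about z gives the same grasp; the last joint's range is limited). The gripper opens to 92 mm and grips with 3 to 60 N. Pads are 19 mm wide; open, the fingers measure 130 mm over their backs; the gripper's body (75 mm by 190 mm) begins 47 mm behind the grasp point.
Start: joints at [1.188, 0.434, 0.025, 1.573, -0.012, 1.134, -0.075], TCP at [0.173, -0.601, 0.249] pointing down, gripper open.
Joint ranges: [-2.62, 2.62], [-0.44, 2.09], [-1.27, 1.32], [0.08, 2.57], [-1.32, 4.46], [0.12, 2], [-2.74, 2.74]. Speed limits (rad/s): [2.22, 2.22, 3.01, 3.01, 3.14, 3.14, 3.14].

### API

Orientations are given as a rotation vector (axis times angle).
In Python, from rig import arm gives the robot as it stands.
- The arm moves only by the shell command python3 -m pendant 'ROWS' [OPENING] [FORCE]. ROWS is JSON, a list of rows, each a list of 4 numbers: the shift along the world's x, y, z in m, then the turn about the world's z in degrees. In form: [[x, y, z, turn], ...]. A call has 1 to 20 rows; each row shifts and turns the commanded pose from where the row before left it; what a row does not reach is not made up. A row lasts 1/8 s, in which the tool goes at most 62.5 mm and 10.7 degrees, less where a joint would pass 70% of its speed; a pose out of reach is approached as far as the arm can. A call is refused whole if a number of a shift passes 0.0625 or a number of a turn 10.7, either way. A call with a gripper value outside its range is refused whole. OPENING is the gripper's target within -1 to 1 (shut at 1, half-way at 0, fully open at -1), set as the call begins (- or left out, the last holds). The fingers move at their own pace and stop on an object; FORCE is the grip in N (left out, the last holds). Time passes only in rows, so rows that do not move let the fingers close. It gives the time, the measured TCP pose, the force, the opening and the grip force at its end, in the units of the state.
- arm.read_state(): the state, without advancing time (a new reading comes with each control period).
- arm.camera(name): name is "side" or "top"; returns a dict with "pixels" (480x640x3 uint8, blue, green, red), "depth" (480x640 float32, m along the optical axis (not along the pixel's ray), 0 where there is no reading), "K" (3x3 intrinsics, pixels), "rvec" (rotation vector, rad) and "tvec" (3), from world to camera coordinates, as OpenCV has them. Camera axes: x right, y down, z forward; pixel columns grow to the right and rows downward; lengths in m; the calibration is good to about 2 mm. A picture is of the moment at which its call begins.
- arm.hand_in(): hands the job in; it is judged then, once.
The state is a dict: "time_s": time; "joint_positions": joint angles; "qvel": joint speeds; "tau": joint torques, N m; "ee_pos": TCP position; "eef_rot": TCP orientation; "force": force on the tool from outside, world axes, zero at the start; "moment": the same for the moment, N m; "finger_gap": finger opening in m; "grip_force": force on a finger pad.
Only numpy, scipy, OpenCV 4.12 (cv2) and the standard library are available. Lean on these libraries where they do the work, as an engineer would, in place of code of your own. Each camera call takes 0.05 s, during which the arm holds its last target. There are 200 camera calls.

## Working session

There is one attempt and no reset: what is moved stays moved. The work goes in short steps, Python scripts to look and compute and a shell command to move; the robot and the scene stay as the last step left them, time stands still between calls to the robot, and variables do not carry over. Pictures are saved under pics/ and viewed, at most 10 in all, crops included, and the job is handed in when it is done.

```bash
ls; mkdir -p pics; python3 - <<'E'
from rig import arm
import cv2,numpy as np
for n in("top","side"):
    c=arm.camera(n);cv2.imwrite(f"pics/{n}0.png",c["pixels"]);np.savez(f"{n}0.npz",**c)
    R=cv2.Rodrigues(np.array(c["rvec"]))[0];print(n,c["K"].tolist(),(-R.T@np.array(c["tvec"]).ravel()).round(3),R.round(3).tolist())
s=arm.read_state();print(s["ee_pos"],s["eef_rot"],s["time_s"],s["force"],s["finger_gap"])
E
```

```text
pics
top [[524.4129828781975, 0.0, 320.6338607793102], [0.0, 524.4129828781975, 239.13691700630568], [0.0, 0.0, 1.0]] [ 0.392 -0.021  1.65 ] [[-0.005, -1.0, 0.005], [-0.997, 0.005, -0.077], [0.077, -0.006, -0.997]]
side [[452.1626541474235, 0.0, 321.59649286449996], [0.0, 452.1626541474235, 234.01516759528826], [0.0, 0.0, 1.0]] [0.141 0.827 0.994] [[-0.913, -0.408, 0.019], [-0.29, 0.614, -0.734], [0.288, -0.675, -0.679]]
[ 0.17242883 -0.60028674  0.2480127 ] [-3.10950179e+00 -4.37809941e-01  5.47970253e-04] 0.1 [ 0.48955303 -0.16562975 -0.46516546] 0.09173701750091817
```

View pics/top0.png

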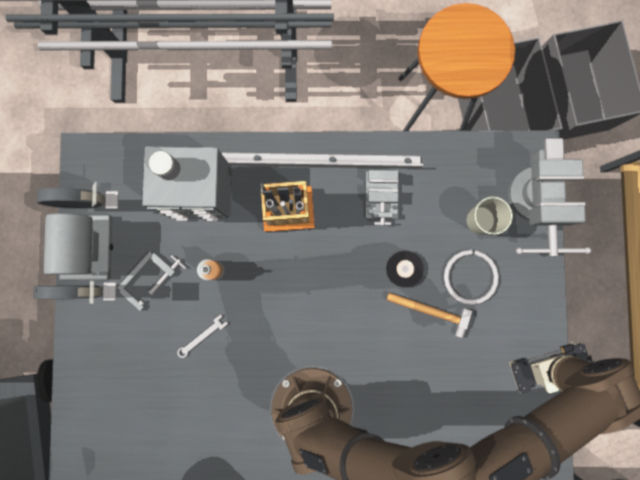

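View pics/side0.png

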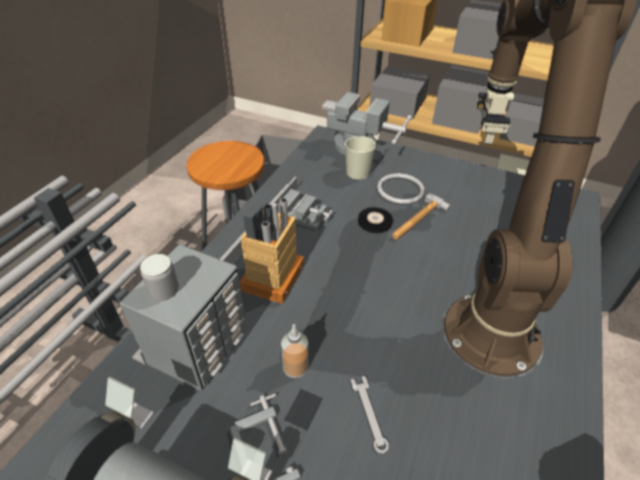

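The top view shows the cabinet at (183,180) with the tin on it. The fence runs along row 158, columns 225–420. The crate is at (287,207), its orange base sticking out on the near and right sides. The vice is at (383,195), the tub at (490,215), the discs at (405,268) and the bottle at (208,269). Next I'll measure the crate, fence and cabinet.

```bash
cat > h.py <<'E'
import cv2,numpy as np
def cloud(c):
    K=c["K"];R=cv2.Rodrigues(np.array(c["rvec"]))[0];t=np.array(c["tvec"]).ravel()
    v,u=np.mgrid[:480,:640];d=c["depth"]
    p=np.stack([(u-K[0,2])/K[0,0]*d,(v-K[1,2])/K[1,1]*d,d],-1)
    P=(p-t)@R; P[d==0]=np.nan
    return P
def hsv(c): return cv2.cvtColor(c["pixels"],cv2.COLOR_BGR2HSV)
def fit(a,b,n=3):  # b=m*a+q robust
    k=np.ones(len(a),bool)
    for _ in range(n+2):
        m,q=np.polyfit(a[k],b[k],1);r=abs(b-m*a-q);k=r<max(.002,2*np.median(r[k]))
    return m,q,k.sum(),r[k].std()
E
python3 - <<'E'
import numpy as np,cv2
from h import *
for n in("top","side"):
    c=dict(np.load(n+"0.npz"));P=cloud(c);H=hsv(c)
    x,y,z=P[...,0],P[...,1],P[...,2]
    box=lambda *b:(x>b[0])&(x<b[1])&(y>b[2])&(y<b[3])&(z>b[4])&(z<b[5])
    print(n,"bench z",np.nanmedian(z[box(.3,.5,-.1,.1,-.05,.05)]))
    f=box(.55,.85,-.35,.25,.042,.06)&(H[...,1]<60)
    if n=="top":
        # fence top strip: near & far edges per column
        col=np.where(f&(x>.68))
        print("fence top x,y range",[(round(float(y[:,u][f[:,u]&(x[:,u]>.68)].mean()),3),x[:,u][f[:,u]&(x[:,u]>.68)].min().round(4),x[:,u][f[:,u]&(x[:,u]>.68)].max().round(4)) for u in range(230,425,15) if (f[:,u]&(x[:,u]>.68)).any()])
    m=box(.45,.9,.1,.55,.225,.255); pts=P[m][:,:2].astype(np.float32)
    print("cab top",len(pts),cv2.minAreaRect(pts))
    m=box(.45,.75,-.1,.2,.028,.048)&(H[...,1]>120); pts=P[m][:,:2].astype(np.float32)
    print("crate base",len(pts),cv2.minAreaRect(pts))
    m=box(.45,.75,-.1,.2,.17,.21)&(H[...,1]>70); pts=P[m][:,:2].astype(np.float32)
    print("crate top",len(pts),cv2.minAreaRect(pts))
E
```

```text
top bench z 0.0010723890801983998
fence top x,y range [(0.248, np.float64(0.7548), np.float64(0.7587)), (0.202, np.float64(0.7539), np.float64(0.7596)), (0.156, np.float64(0.7534), np.float64(0.7588)), (0.109, np.float64(0.7512), np.float64(0.7563)), (0.063, np.float64(0.7508), np.float64(0.7555)), (0.017, np.float64(0.7496), np.float64(0.7561)), (-0.03, np.float64(0.7495), np.float64(0.7551)), (-0.076, np.float64(0.7497), np.float64(0.7523)), (-0.122, np.float64(0.746), np.float64(0.7497)), (-0.169, np.float64(0.7463), np.float64(0.751)), (-0.215, np.float64(0.6925), np.float64(0.753)), (-0.261, np.float64(0.6907), np.float64(0.7474)), (-0.309, np.float64(0.7428), np.float64(0.7478))]
cab top 3988 ((0.667772650718689, 0.2760951519012451), (0.355785071849823, 0.17186710238456726), 87.98091888427734)
crate base 459 ((0.6125524044036865, 0.07157982885837555), (0.13143551349639893, 0.1545371264219284), 3.928652286529541)
crate top 614 ((0.6122153401374817, 0.07239275425672531), (0.10229641944169998, 0.12699712812900543), 4.5292792320251465)
side bench z -0.0006905940740300166
cab top 5089 ((0.6723259687423706, 0.2769758701324463), (0.35506996512413025, 0.1710115373134613), 88.89833068847656)
crate base 680 ((0.6145833730697632, 0.07466209679841995), (0.13152752816677094, 0.15819810330867767), 4.0495476722717285)
crate top 755 ((0.6146942377090454, 0.07370685040950775), (0.10249016433954239, 0.13176782429218292), 3.8453028202056885)
```

```bash
python3 - <<'E'
import cv2
a=cv2.imread("pics/top0.png")[125:250,130:430];cv2.imwrite("pics/topcrop.png",cv2.resize(a,(800,333),interpolation=cv2.INTER_CUBIC))
E
```

```text
(no output)
```

View pics/topcrop.png

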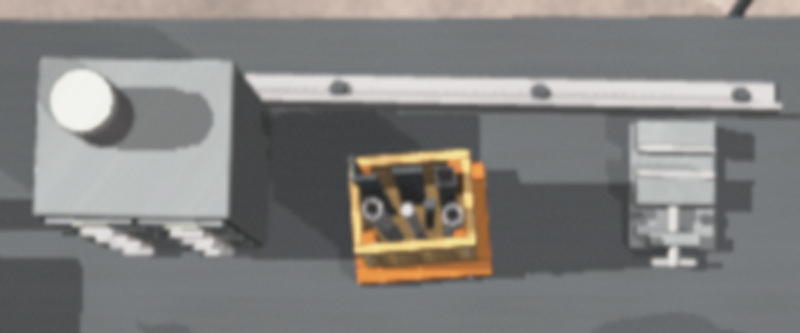

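The crate is turned about +4° and the fence about −1.2°, so there is room for the crate between the cabinet and the vice. The gripper's body overhangs its fingers, which could foul the crate's sides when pushing, so I'll measure its real shape and refine the targets.

```bash
python3 - <<'E'
import numpy as np,cv2
from h import *
from rig import arm
s=arm.read_state();R=cv2.Rodrigues(np.array(s["eef_rot"]))[0];p=np.array(s["ee_pos"]);print("tool axes",R.round(3).tolist())
for n in("top","side"):
    c=dict(np.load(n+"0.npz"));P=cloud(c)
    T=(P-p)@R
    x,y,z=T[...,0],T[...,1],T[...,2]
    print(n)
    for a in np.arange(-.16,.03,.01):
        m=(abs(x)<.12)&(abs(y)<.14)&(z>a)&(z<=a+.01)
        if m.sum()>3: print(a.round(3),m.sum(),"x",x[m].min().round(3),x[m].max().round(3),"y",y[m].min().round(3),y[m].max().round(3))
    x,y,z=P[...,0],P[...,1],P[...,2];H=hsv(c)
    m=(x>.5)&(x<.8)&(y>.17)&(y<.5)&(z>.225)&(z<.25);print("cab",cv2.minAreaRect(P[m][:,:2].astype(np.float32)))
    for a in np.arange(.02,.3,.02):
        m=(x>.5)&(x<.7)&(y>-.03)&(y<.17)&(z>a)&(z<=a+.01)&(H[...,1]>70)
        if m.sum()>5:
            r=cv2.minAreaRect(P[m][:,:2].astype(np.float32));print("crate z",a.round(2),np.round(r[0]+r[1],3),round(r[2],1))
c=dict(np.load("side0.npz"));i=c["pixels"][70:160,440:540];cv2.imwrite("pics/grip.png",cv2.resize(i,(600,540),interpolation=cv2.INTER_CUBIC))
E
```

```text
tool axes [[0.961, 0.276, -0.001], [0.276, -0.961, 0.001], [-0.0, -0.001, -1.0]]
top
-0.16 57 x -0.013 0.037 y -0.05 0.001
-0.15 281 x -0.038 0.036 y -0.053 0.014
-0.14 77 x -0.034 0.036 y -0.052 0.008
-0.13 36 x -0.024 0.021 y -0.053 -0.032
-0.12 29 x -0.023 0.021 y -0.053 -0.044
-0.11 30 x -0.023 0.022 y -0.053 -0.04
-0.1 160 x -0.037 0.037 y -0.095 0.091
-0.09 663 x -0.038 0.036 y -0.097 0.094
-0.08 82 x -0.036 0.036 y -0.096 0.093
-0.07 193 x -0.038 0.036 y -0.094 0.086
-0.06 77 x -0.033 0.036 y -0.089 0.082
-0.05 18 x -0.031 0.035 y -0.089 0.078
cab ((0.6703976988792419, 0.3524739444255829), (0.20174582302570343, 0.17269092798233032), 88.7907485961914)
crate z 0.02 [0.595 0.06  0.095 0.134] 4.0
crate z 0.04 [0.611 0.072 0.129 0.155] 4.1
crate z 0.06 [0.608 0.071 0.093 0.123] 3.6
crate z 0.08 [0.609 0.068 0.093 0.119] 4.2
crate z 0.1 [0.61  0.063 0.094 0.108] 4.2
crate z 0.12 [0.608 0.071 0.094 0.124] 4.3
crate z 0.14 [0.609 0.072 0.093 0.125] 4.2
crate z 0.16 [0.609 0.069 0.093 0.12 ] 4.2
crate z 0.18 [0.608 0.068 0.094 0.119] 4.5
crate z 0.2 [0.612 0.072 0.1   0.126] 3.9
side
-
[... 534 characters left out ...]
 -0.054
-0.02 19 x -0.009 0.012 y -0.069 -0.05
-0.01 27 x -0.008 0.013 y -0.071 0.059
0.0 23 x -0.008 0.014 y -0.067 0.052
0.01 19 x -0.007 0.013 y -0.061 0.051
cab ((0.673649787902832, 0.35396724939346313), (0.20123542845249176, 0.17100995779037476), 88.7913818359375)
crate z 0.02 [0.576 0.104 0.197 0.096] 53.9
crate z 0.04 [0.615 0.078 0.132 0.15 ] 6.8
crate z 0.06 [0.613 0.073 0.099 0.129] 3.4
crate z 0.08 [0.583 0.095 0.157 0.079] 56.5
crate z 0.1 [0.585 0.097 0.156 0.079] 53.3
crate z 0.12 [0.614 0.077 0.101 0.123] 4.3
crate z 0.14 [0.613 0.075 0.098 0.127] 3.1
crate z 0.16 [0.614 0.074 0.101 0.127] 3.4
crate z 0.18 [0.613 0.073 0.099 0.131] 2.2
crate z 0.2 [0.613 0.077 0.098 0.123] 3.6
```

View pics/grip.png

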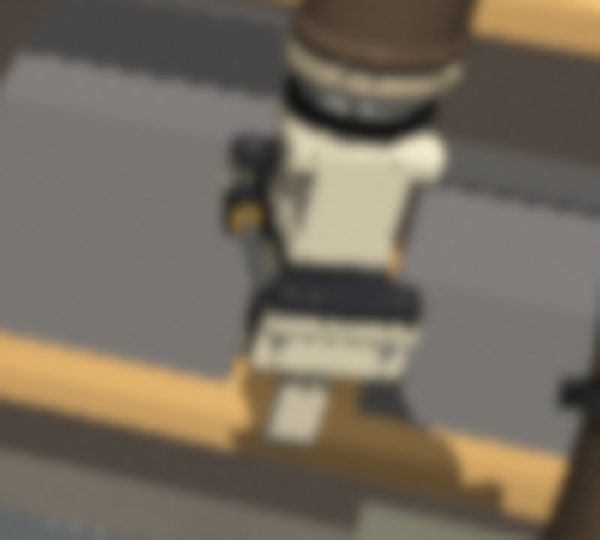

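The slab-like body (±37 × ±95 mm, starting about 66 mm above the fingertips) overhangs the fingers by about 27 mm, and the batten ledge is only 15 mm. With a strictly vertical tool the body would reach the crate's upper boards before the fingers reach the battens. I'll check whether the wrist leans (tips outward) at a reach limit, and whether the lean stays afterwards. I'll do this high up, in free space.

```bash
python3 -m pendant '[[0.03,0.045,0.04,-2],[0.03,0.045,0.05,-2],[0.03,0.045,0.06,-2],[0.03,0.045,0.06,-2],[0.03,0.045,0.06,-2],[0.03,0.045,0.06,-2],[0.03,0.045,0.06,-2],[0.02,0.045,0.06,-2],[0,0.03,0.06,0],[0,0.03,0.06,0],[0,0,0.06,0],[0,0,0.06,0]]' -1
python3 -c "
from rig import arm;s=arm.read_state();import cv2;print(s['joint_positions'],cv2.Rodrigues(s['eef_rot'])[0].round(3))"
```

```text
time_s: 1.6
ee_pos: [0.3592, -0.2833, 0.6739]
eef_rot: [3.105, -0.001, 0.046]
force: [0.4, 0.5, -1.4]
finger_gap: 0.0919
grip_force: 0.0
[-0.09080272  0.08709229  0.75580246  1.03726103 -0.05442472  1.99459214
 -0.93304106] [[ 1.    -0.001  0.03 ]
 [ 0.    -0.999 -0.036]
 [ 0.03   0.036 -0.999]]
```

```bash
python3 -m pendant '[[0,0,0.06,0],[0,0,0.06,0],[0,0,0.06,0],[0,0,0.06,0]]'; python3 -m pendant '[[0,0,-0.05,0],[0,0,-0.05,0],[0,0,-0.05,0],[0,0,-0.05,0]]'
python3 -c "
from rig import arm;s=arm.read_state();import cv2;print(s['joint_positions'].round(3),cv2.Rodrigues(s['eef_rot'])[0].round(3))"
```

```text
time_s: 2.1
ee_pos: [0.3593, -0.2794, 0.7343]
eef_rot: [3.013, 0.014, 0.211]
force: [1.3, 1.1, -0.9]
finger_gap: 0.0918
grip_force: 0.0
time_s: 2.6
ee_pos: [0.3558, -0.2831, 0.5314]
eef_rot: [3.015, 0.002, 0.208]
force: [0.2, -0.3, 0.1]
finger_gap: 0.0917
grip_force: 0.0
[-0.561 -0.237  0.849  1.579  0.252  1.551 -1.265] [[ 0.991 -0.007  0.137]
 [ 0.01  -0.993 -0.119]
 [ 0.137  0.119 -0.983]]
```

The lean is kept once it has been reached: tips forward by about 10°, toward −41°. If I add the same lean on the +y side, the two sideways parts cancel and leave a pure +x lean.

```bash
python3 -m pendant '[[0,0.055,0,0],[0,0.055,0,0],[0,0.055,0,0],[0,0.055,0,0],[0,0.055,0,0],[0,0.055,0,0],[0,0.055,0,0],[0,0.055,0,0],[0,0.055,0,0],[0,0.055,0,0],[0,0,0.05,0],[0,0,0.05,0],[0,0,0.05,0],[0,0,0.05,0],[0,0,0.05,0],[0,0,0.05,0]]'
python3 -c "
from rig import arm;s=arm.read_state();import cv2;print(s['joint_positions'].round(3),cv2.Rodrigues(s['eef_rot'])[0].round(3))"
```

```text
time_s: 4.6
ee_pos: [0.3833, 0.2675, 0.6514]
eef_rot: [3.001, -0.004, 0.151]
force: [1.5, 0.6, -1.3]
finger_gap: 0.0919
grip_force: 0.0
[-1.555  0.136  0.906  1.079  0.068  1.981 -2.2  ] [[ 0.995 -0.01   0.099]
 [ 0.004 -0.991 -0.136]
 [ 0.1    0.136 -0.986]]
```

```bash
python3 -m pendant '[[0,0,0.05,0],[0,0,0.05,0],[0,0,0.05,0],[0,0,0.05,0]]'
python3 -c "
from rig import arm;s=arm.read_state();import cv2;print(s['joint_positions'].round(3),cv2.Rodrigues(s['eef_rot'])[0].round(3))"
```

```text
time_s: 5.1
ee_pos: [0.3919, 0.2497, 0.7178]
eef_rot: [3.047, 0.005, 0.324]
force: [0.4, -0.6, 0.6]
finger_gap: 0.0918
grip_force: 0.0
[-1.833  0.142  1.318  0.958  0.038  2.002 -2.076] [[ 0.978 -0.005  0.21 ]
 [ 0.011 -0.997 -0.077]
 [ 0.21   0.077 -0.975]]
```

```bash
python3 -m pendant '[[0,0,0.05,0],[0,0,0.05,0],[0,0,0.05,0]]'
python3 -c "
from rig import arm;s=arm.read_state();import cv2;print(s['joint_positions'].round(3),cv2.Rodrigues(s['eef_rot'])[0].round(3))"
```

```text
time_s: 5.48
ee_pos: [0.4056, 0.2408, 0.7682]
eef_rot: [3.078, 0.02, 0.488]
force: [-0.1, 1.0, -0.2]
finger_gap: 0.0919
grip_force: 0.0
[-1.822  0.124  1.318  0.845  0.061  2.002 -2.047] [[ 0.951  0.009  0.31 ]
 [ 0.017 -1.    -0.023]
 [ 0.309  0.027 -0.951]]
```

The lean is now 18° straight toward +x with the fingers level, so the body overhangs the fingertips by only about 6 mm, against a 15 mm ledge. Next I'll come down behind the crate.

```bash
python3 -m pendant '[[0,-0.02,-0.05,0],[0,-0.02,-0.05,0],[0,-0.02,-0.05,0],[0,-0.02,-0.05,0],[0,-0.02,-0.05,0],[0,-0.02,-0.05,0],[0,-0.02,-0.05,0],[0,-0.02,-0.05,-1.5]]'
python3 - <<'E'
from rig import arm;import cv2,numpy as np
s=arm.read_state();print(s['joint_positions'].round(3),cv2.Rodrigues(s['eef_rot'])[0].round(3))
a=arm.camera("top")["pixels"];b=arm.camera("side")["pixels"]
cv2.imwrite("pics/m1.png",cv2.resize(np.hstack([a,b]),(800,300),interpolation=cv2.INTER_AREA))
E
```

```text
time_s: 6.48
ee_pos: [0.4025, 0.0811, 0.3809]
eef_rot: [3.078, -0.041, 0.455]
force: [0.5, 1.0, -0.4]
finger_gap: 0.0919
grip_force: 0.0
[-1.53  -0.42   0.714  2.049  0.535  1.275 -2.557] [[ 0.957 -0.03   0.289]
 [-0.021 -0.999 -0.034]
 [ 0.289  0.026 -0.957]]
```

View pics/m1.png

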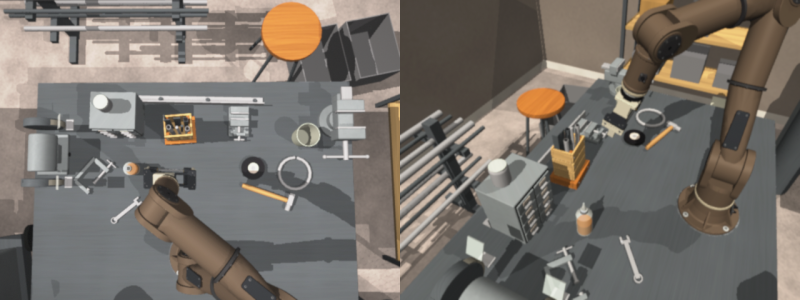

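The picture shows the hand near the bottle but clear of it, with the arm coming from the right and behind; nothing blocks the descent. The crate is undisturbed.

```bash
python3 -m pendant '[[0.01,-0.001,-0.05,0],[0.01,-0.001,-0.05,0],[0.01,-0.001,-0.05,0],[0.01,-0.001,-0.05,0],[0.01,-0.001,-0.05,0],[0.01,-0.001,-0.05,0],[0.005,0,-0.03,0],[0.005,0,-0.01,0],[0,0,0,0]]'
python3 -c "
from rig import arm;s=arm.read_state();import cv2;print(s['joint_positions'].round(3),cv2.Rodrigues(s['eef_rot'])[0].round(3))"
```

```text
time_s: 7.7
ee_pos: [0.434, 0.102, 0.121]
eef_rot: [-3.115, -0.024, -0.371]
force: [-0.1, 0.5, -0.9]
finger_gap: 0.0914
grip_force: 0.0
[-1.116  0.29   0.862  2.374 -0.436  0.375 -1.465] [[ 0.972  0.016  0.235]
 [ 0.015 -1.     0.006]
 [ 0.235 -0.003 -0.972]]
```

```bash
python3 -m pendant '[[0.005,-0.005,-0.015,0],[0.005,-0.005,-0.015,0],[0.005,-0.005,-0.015,0],[0.005,-0.005,-0.015,0],[0,-0.005,-0.015,0],[0,-0.005,-0.01,0]]'
python3 -c "
from rig import arm;s=arm.read_state();import cv2;print(s['joint_positions'].round(3),cv2.Rodrigues(s['eef_rot'])[0].round(3))"
```

```text
time_s: 8.45
ee_pos: [0.4538, 0.0726, 0.0362]
eef_rot: [-3.113, -0.026, -0.373]
force: [0.1, 0.1, -0.7]
finger_gap: 0.0918
grip_force: 0.0
[-0.594  0.451  0.344  2.395 -0.781  0.122 -1.086] [[ 0.972  0.017  0.236]
 [ 0.016 -1.     0.009]
 [ 0.236 -0.005 -0.972]]
```

```bash
python3 -m pendant '[[0.01,0,0,-1],[0.01,0,-0.002,-1],[0.01,0,0,0],[0.01,0,0,0],[0.01,0,0,0],[0.01,0,0,0],[0.004,0,0,0],[0.004,0,0,0],[0.004,0,0,0],[0.004,0,0,0],[0.004,0,0,0],[0.004,0,0,0]]'
python3 - <<'E'
from rig import arm;import cv2,numpy as np
s=arm.read_state();print(s['joint_positions'].round(3),cv2.Rodrigues(s['eef_rot'])[0].round(3))
b=arm.camera("side")["pixels"][160:340,180:420];cv2.imwrite("pics/m2.png",cv2.resize(b,(800,600),interpolation=cv2.INTER_CUBIC))
E
```

```text
time_s: 9.95
ee_pos: [0.5317, 0.071, 0.0319]
eef_rot: [-3.12, 0.029, -0.357]
force: [-17.3, -0.5, 12.5]
finger_gap: 0.0919
grip_force: 8.3
[-0.613  0.551  0.457  2.217 -0.746  0.263 -1.124] [[ 0.974 -0.019  0.226]
 [-0.019 -1.    -0.001]
 [ 0.226 -0.003 -0.974]]
```

View pics/m2.png

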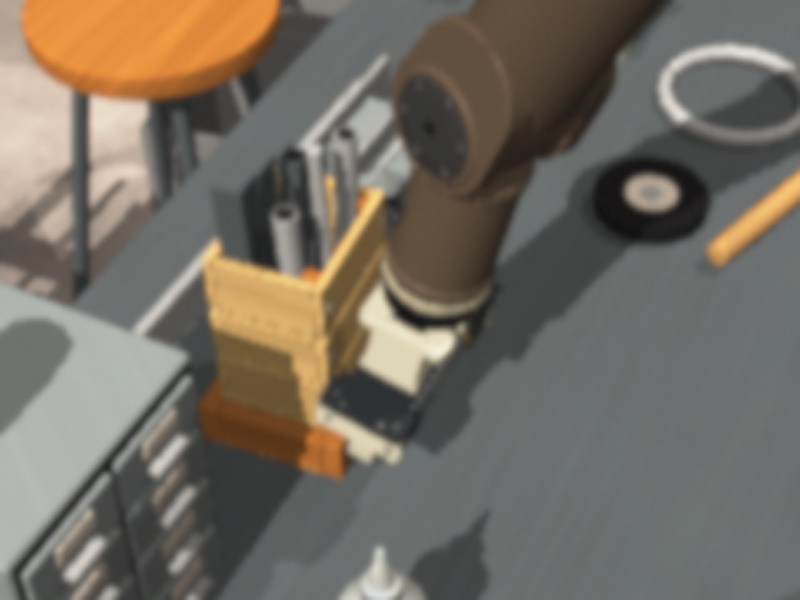

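The fingers rest against the near batten at about (340,460) and the body stays clear of the boards. I'll keep pushing gently.

```bash
python3 -m pendant '[[0.004,0,0.001,0],[0.004,0,0.001,0],[0.004,0,0.001,0],[0.004,0,0.001,0],[0.004,0,0,0]]'
python3 - <<'E'
from rig import arm;import cv2,numpy as np
from h import *
s=arm.read_state();print(s['joint_positions'].round(3),cv2.Rodrigues(s['eef_rot'])[0].round(3),s["moment"])
for n in("top","side"):
    c=arm.camera(n);P=cloud(c);H=hsv(c);x,y,z=[P[...,i] for i in range(3)]
    m=(x>.5)&(x<.74)&(y>-.06)&(y<.24)&(z>.19)&(z<.207)&(H[...,1]>70)&(H[...,2]>90)
    r=cv2.minAreaRect(P[m][:,:2].astype(np.float32));print(n,np.round(r[0]+r[1],4),round(r[2],1))
    m=(x>.5)&(x<.74)&(y>-.06)&(y<.24)&(z>.034)&(z<.044)&(H[...,1]>120)
    r=cv2.minAreaRect(P[m][:,:2].astype(np.float32));print(n,np.round(r[0]+r[1],4),round(r[2],1))
E
```

```text
time_s: 10.62
ee_pos: [0.5508, 0.0715, 0.035]
eef_rot: [-3.121, 0.029, -0.354]
force: [-12.4, 1.2, 0.4]
finger_gap: 0.0917
grip_force: 6.1
[-0.62   0.569  0.486  2.17  -0.729  0.306 -1.136] [[ 0.974 -0.018  0.224]
 [-0.018 -1.    -0.001]
 [ 0.224 -0.003 -0.975]] [0.22461404 2.92443475 0.15920672]
top [0.6271 0.0693 0.1233 0.101 ] 89.8
top [0.6304 0.0681 0.1513 0.1154] 89.8
side [0.63   0.0701 0.1287 0.1016] 89.0
side [0.6315 0.1372 0.0284 0.1283] 83.8
```

```bash
python3 -m pendant '[[0.005,0,0,0],[0.005,0,0,0],[0.005,0,0,0],[0.005,0,0,0],[0.005,0,0,0],[0.005,0,0,0],[0.005,0,0,0],[0.005,0,0,0],[0.003,0,0,0],[0.003,0,0,0],[0.002,0,0,0]]'
python3 -m pendant '[[0.002,0,0,0],[0.002,0,0,0]]';python3 -m pendant '[[0.002,0,0,0],[0.002,0,0,0]]'
python3 -c "
from rig import arm;s=arm.read_state();import cv2;print(s['joint_positions'].round(3),cv2.Rodrigues(s['eef_rot'])[0].round(3))"
```

```text
time_s: 12.1
ee_pos: [0.5983, 0.071, 0.0349]
eef_rot: [-3.121, 0.031, -0.353]
force: [-14.6, -0.7, 5.0]
finger_gap: 0.0918
grip_force: 7.2
time_s: 12.35
ee_pos: [0.6021, 0.0709, 0.0349]
eef_rot: [-3.121, 0.031, -0.352]
force: [-14.8, -0.5, 5.4]
finger_gap: 0.0921
grip_force: 7.4
time_s: 12.6
ee_pos: [0.6061, 0.0709, 0.0349]
eef_rot: [-3.121, 0.031, -0.353]
force: [-15.1, -0.3, 5.2]
finger_gap: 0.0919
grip_force: 7.4
[-0.603  0.634  0.52   2.039 -0.707  0.394 -1.155] [[ 0.975 -0.02   0.223]
 [-0.02  -1.    -0.001]
 [ 0.223 -0.003 -0.975]]
```

```bash
for i in 1 2; do python3 -m pendant '[[0.0015,0,0,0],[0.0015,0,0,0]]' | grep -E "pos|force"; done
```

```text
ee_pos: [0.6091, 0.071, 0.0349]
force: [-14.0, -0.8, 4.2]
grip_force: 7.5
ee_pos: [0.6102, 0.071, 0.0346]
force: [-26.4, -0.9, 18.4]
grip_force: 13.5
```

The crate is seated against the fence; contact came at TCP x = 0.610, as predicted. Now I'll back off and go round to the −y flank with the lean turned to face +y.

```bash
python3 -m pendant '[[-0.005,0,0,0],[-0.015,0,0,0],[-0.035,0,0,0],[-0.035,0,0,0],[-0.01,-0.02,0.005,0],[0,-0.04,0.005,5],[0,-0.04,0.005,10],[0,-0.03,0,10],[0,-0.02,0,10],[0,0,0,10],[0,0,0,10],[0,0,0,10],[0,0,0,10],[0,0,0,10],[0,0,0,5]]' -0.2
python3 - <<'E'
from rig import arm;import cv2,numpy as np
from h import *
s=arm.read_state();print(s['joint_positions'].round(3),cv2.Rodrigues(s['eef_rot'])[0].round(3))
for n in("top","side"):
    c=arm.camera(n);P=cloud(c);H=hsv(c);x,y,z=[P[...,i] for i in range(3)]
    m=(x>.55)&(x<.76)&(y>-.06)&(y<.24)&(z>.19)&(z<.207)&(H[...,1]>70)&(H[...,2]>90)
    r=cv2.minAreaRect(P[m][:,:2].astype(np.float32));print(n,np.round(r[0]+r[1],4),round(r[2],1))
    m=(x>.5)&(x<.76)&(y>-.06)&(y<.24)&(z>.034)&(z<.044)&(H[...,1]>120)
    r=cv2.minAreaRect(P[m][:,:2].astype(np.float32));print(n,np.round(r[0]+r[1],4),round(r[2],1))
E
```

```text
time_s: 14.98
ee_pos: [0.5177, -0.075, 0.0515]
eef_rot: [-2.136, -2.061, -0.249]
force: [0.8, 0.7, -0.3]
finger_gap: 0.0549
grip_force: 0.0
[ 0.311  0.567 -0.16   1.976 -0.241  0.653  0.333] [[ 0.035  0.999  0.007]
 [ 0.972 -0.036  0.231]
 [ 0.231 -0.002 -0.973]]
top [0.6859 0.0685 0.1266 0.1014] 88.7
top [0.6857 0.0671 0.1528 0.1301] 88.4
side [0.6887 0.0693 0.1306 0.1029] 88.1
side [0.6552 0.0688 0.1615 0.0656] 88.4
```

```bash
python3 -m pendant '[[0.02,0,0,0.8],[0.03,0,0,0],[0.03,0,0,0],[0.03,0,0,0],[0.03,0,0,0],[0.02,0,-0.005,0],[0.002,0,-0.006,0],[0,0.01,-0.006,0],[0,0.01,0,0],[0,0.01,0,0],[0,0.008,0,0],[0,0.004,0,0],[0,0.004,0,0],[0,0.004,0,0],[0,0.004,0,0]]'
python3 -m pendant '[[0,0.004,0,0],[0,0.004,0,0],[0,0.004,0,0]]'
python3 -c "
from rig import arm;s=arm.read_state();import cv2;print(s['joint_positions'].round(3),cv2.Rodrigues(s['eef_rot'])[0].round(3))"
```

```text
time_s: 16.95
ee_pos: [0.6796, -0.0254, 0.0342]
eef_rot: [-2.131, -2.071, -0.242]
force: [-3.1, -15.8, 6.1]
finger_gap: 0.0553
grip_force: 8.1
time_s: 17.32
ee_pos: [0.6796, -0.0165, 0.0343]
eef_rot: [-2.135, -2.07, -0.24]
force: [-3.0, -17.1, 7.5]
finger_gap: 0.0548
grip_force: 8.6
[ 0.125  0.758 -0.104  1.601 -0.215  0.803  0.17 ] [[ 0.03   1.     0.005]
 [ 0.974 -0.031  0.224]
 [ 0.224 -0.002 -0.975]]
```

```bash
python3 -m pendant '[[0,0.005,0,0.5],[0,0.005,0,0],[0,0.005,0,0],[0,0.005,0,0],[0.0005,0.005,0,0],[0,0.005,0,0],[0,0.005,0,0],[0,0.005,0,0],[0.0005,0.005,0,0],[0,0.005,0,0],[0,0.005,0,0]]'
python3 - <<'E'
from rig import arm;import cv2,numpy as np
from h import *
for n in("top","side"):
    c=arm.camera(n);P=cloud(c);H=hsv(c);x,y,z=[P[...,i] for i in range(3)]
    m=(x>.55)&(x<.76)&(y>-.06)&(y<.26)&(z>.19)&(z<.207)&(H[...,1]>70)&(H[...,2]>90)
    r=cv2.minAreaRect(P[m][:,:2].astype(np.float32));print(n,np.round(r[0]+r[1],4),round(r[2],1))
E
```

```text
time_s: 18.7
ee_pos: [0.681, 0.0387, 0.0342]
eef_rot: [-2.126, -2.078, -0.24]
force: [-2.0, -16.6, 6.7]
finger_gap: 0.0554
grip_force: 8.3
top [0.687  0.1323 0.1265 0.1024] 89.1
side [0.6897 0.1346 0.1308 0.1012] 88.6
```

```bash
python3 -m pendant '[[0,0.005,0,0],[0,0.005,0,0],[0.0005,0.005,0,0],[0,0.005,0,0],[0,0.005,0,0],[0,0.003,0,0],[0,0.003,0,0],[0,0.002,0,0]]' | grep -E "pos|force"
python3 -m pendant '[[0,0.002,0,0],[0,0.002,0,0]]'| grep -E "pos|force"
```

```text
ee_pos: [0.6818, 0.0722, 0.0342]
force: [-2.0, -15.5, 6.3]
grip_force: 8.2
ee_pos: [0.6819, 0.076, 0.0342]
force: [-1.5, -16.1, 5.7]
grip_force: 8.1
```

```bash
python3 -m pendant '[[0,0.0015,0,0],[0,0.0015,0,0]]'| grep -E "pos|force"
```

```text
ee_pos: [0.682, 0.0791, 0.0343]
force: [-1.5, -15.8, 6.6]
grip_force: 8.0
```

```bash
for i in 1 2 3; do python3 -m pendant '[[0,0.001,0,0],[0,0.001,0,0]]'| grep -E "pos|force"; done
```

```text
ee_pos: [0.682, 0.0812, 0.0342]
force: [-2.2, -15.0, 6.1]
grip_force: 8.0
ee_pos: [0.682, 0.0815, 0.0343]
force: [-3.7, -20.6, 8.7]
grip_force: 10.7
ee_pos: [0.6821, 0.0816, 0.0343]
force: [-5.0, -26.4, 11.9]
grip_force: 13.0
```

The crate is against the cabinet; the force rises with no further motion. I'll back off and check the fit.

```bash
python3 -m pendant '[[0,-0.005,0,0],[0,-0.02,0,0],[0,-0.03,0,0],[0,-0.03,0.005,0],[-0.02,-0.03,0.01,0],[-0.04,0,0,0],[-0.04,0,0,0],[-0.04,0,0,0],[-0.04,0,0,0],[-0.04,0,0,0],[0,0,0,0]]'
python3 - <<'E'
from rig import arm;import cv2,numpy as np
from h import *
I=[]
for n in("top","side"):
    c=arm.camera(n);P=cloud(c);H=hsv(c);x,y,z=[P[...,i] for i in range(3)];I.append(c["pixels"])
    m=(x>.55)&(x<.77)&(y>-.06)&(y<.26)&(z>.19)&(z<.207)&(H[...,1]>70)&(H[...,2]>90)
    r=cv2.minAreaRect(P[m][:,:2].astype(np.float32));print(n,"top",np.round(r[0]+r[1],4),round(r[2],1))
    m=(x>.5)&(x<.77)&(y>-.06)&(y<.27)&(z>.034)&(z<.044)&(H[...,1]>120)
    r=cv2.minAreaRect(P[m][:,:2].astype(np.float32));print(n,"base",np.round(r[0]+r[1],4),round(r[2],1))
a=cv2.resize(I[0][130:250,130:330],(400,240),interpolation=cv2.INTER_CUBIC);b=cv2.resize(I[1][200:400,100:340],(400,333),interpolation=cv2.INTER_CUBIC)
a=cv2.copyMakeBorder(a,0,93,0,0,cv2.BORDER_CONSTANT);cv2.imwrite("pics/m3.png",np.hstack([a,b]))
E
```

```text
time_s: 22.42
ee_pos: [0.4576, -0.0231, 0.0492]
eef_rot: [-2.114, -2.077, -0.242]
force: [-0.1, -0.2, 0.2]
finger_gap: 0.0551
grip_force: 0.0
top top [0.6887 0.1747 0.1279 0.1013] 88.5
top base [0.6877 0.1751 0.1555 0.1296] 89.7
side top [0.6895 0.1667 0.1114 0.1019] 88.6
side base [0.633  0.1549 0.0232 0.1149] 3.1
```

View pics/m3.png

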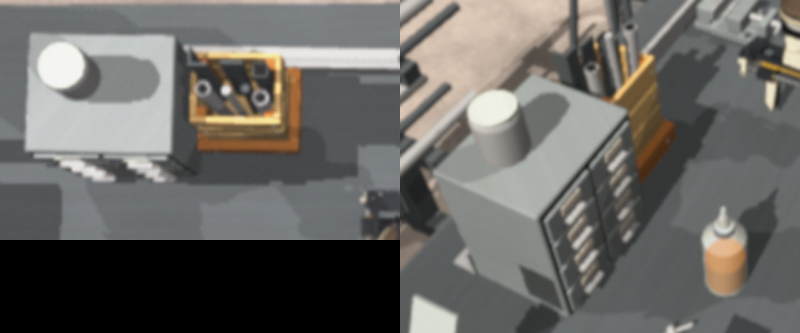

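The crate sits against the cabinet and parallel to the fence (left picture, base at (250,140)), and the bottle and tin are untouched. I'll give one last gentle +x nudge to make sure it is flat on the fence, keeping the hand clear of the cabinet's flank.

```bash
python3 -m pendant '[[0.02,0.02,0,-10],[0.02,0.02,0,-10],[0.02,0.02,0,-10],[0.01,0.02,0,-10],[0,0.02,0,-10],[0,0.02,0,-10],[0,0.02,0,-10],[0,0.018,0,-10],[0,0,0,-10],[0,0,-0.007,0],[0,0,-0.007,0],[0,0,0,0]]'
python3 -c "
from rig import arm;s=arm.read_state();import cv2;print(s['joint_positions'].round(3),cv2.Rodrigues(s['eef_rot'])[0].round(3))"
```

```text
time_s: 24.02
ee_pos: [0.531, 0.1341, 0.0347]
eef_rot: [-3.119, 0.027, -0.365]
force: [-0.4, -0.7, 0.0]
finger_gap: 0.0555
grip_force: 0.0
[-0.777  0.567  0.507  2.191 -0.694  0.283 -1.302] [[ 0.973 -0.017  0.231]
 [-0.017 -1.    -0.001]
 [ 0.231 -0.003 -0.973]]
```

```bash
python3 -m pendant '[[0.015,0,0,0],[0.015,0,0,0],[0.015,0,0,0],[0.015,0,0,0],[0.006,0,0,0],[0.004,0,0,0],[0.002,0,0,0],[0.002,0,0,0],[0.002,0,0,0]]'| grep -E "pos|force";python3 -m pendant '[[0.002,0,0,0],[0.001,0,0,0],[0.001,0,0,0]]'| grep -E "pos|force"
```

```text
ee_pos: [0.6069, 0.1354, 0.0353]
force: [0.1, -0.1, 0.6]
grip_force: 0.0
ee_pos: [0.6107, 0.1353, 0.0352]
force: [-2.1, -0.4, 2.0]
grip_force: 1.3
```

```bash
for i in 1 2 3; do python3 -m pendant '[[0.001,0,0,0],[0.001,0,0,0]]'| grep -E "pos|force"; done
```

```text
ee_pos: [0.6111, 0.1353, 0.0347]
force: [-10.1, -0.5, 7.6]
grip_force: 4.7
ee_pos: [0.6114, 0.1353, 0.0342]
force: [-16.6, 0.0, 11.2]
grip_force: 7.8
ee_pos: [0.6116, 0.1354, 0.0336]
force: [-20.6, 0.3, 14.0]
grip_force: 10.7
```

It is firmly seated: contact came at the predicted 0.6115 and the crate did not move. Next I'll retreat, check once more and hand in.

```bash
python3 -m pendant '[[-0.003,0,0,0],[-0.01,0,0,0],[-0.03,0,0,0],[-0.03,-0.01,0,0],[-0.03,-0.03,0.01,0],[0,-0.04,0.02,0],[0,-0.05,0.02,0],[0,-0.05,0.02,0],[0,0,0,0],[0,0,0,0]]'
python3 - <<'E'
from rig import arm;import cv2,numpy as np
from h import *
for n in("top","side"):
    c=arm.camera(n);P=cloud(c);H=hsv(c);x,y,z=[P[...,i] for i in range(3)]
    m=(x>.55)&(x<.77)&(y>-.06)&(y<.26)&(z>.19)&(z<.207)&(H[...,1]>70)&(H[...,2]>90)
    r=cv2.minAreaRect(P[m][:,:2].astype(np.float32));print(n,"top",np.round(r[0]+r[1],4),round(r[2],1))
    o=np.load(n+"0.npz")["pixels"];d=np.abs(o.astype(int)-c["pixels"]).sum(-1)
    if n=="top":
        for k,(u,v) in dict(bottle=(208,269),tin=(162,163),vice=(383,195),discs=(405,268),tub=(490,215),wrench=(203,337),clamp=(150,278)).items(): print(k,d[v-12:v+12,u-12:u+12].mean().round(1))
        cv2.imwrite("pics/fin.png",c["pixels"])
E
```

```text
time_s: 27.52
ee_pos: [0.5141, -0.0444, 0.1054]
eef_rot: [-3.119, 0.027, -0.367]
force: [-0.3, 0.9, -0.1]
finger_gap: 0.0553
grip_force: 0.0
top top [0.6887 0.1742 0.1268 0.1021] 88.3
bottle 22.8
tin 16.2
vice 34.2
discs 47.7
tub 22.8
wrench 21.8
clamp 18.2
side top [0.6904 0.1655 0.111  0.1025] 87.8
```

View pics/fin.png

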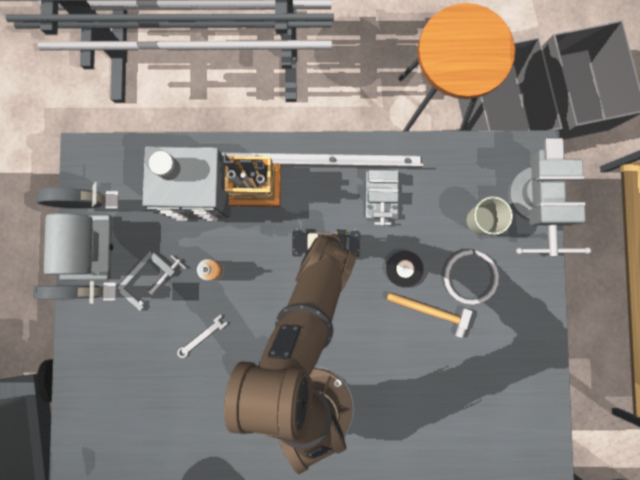

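The crate stands square in the corner of fence and cabinet at (252,180). Everything else is where it started and the arm touches nothing.

```bash
python3 -c "
from rig import arm;print(arm.hand_in())"
```

```text
the job is handed in; nothing more can be done
None
```

The crate stands flat against the fence with one flank up against the cabinet, pushed only at its base battens; nothing else on the bench moved, and I handed the job in at about 28 s (result not reported).

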